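# Fetch the rear tube carrier from a crowded drying hook

### The arm

A 7-joint arm with a two-finger parallel gripper is mounted at the origin on the work surface. World frame = base frame: x ahead of the robot, y to its left, z up, the work surface at z = 0. Lengths are in mm, angles in rad, forces in N, time in s.
With the tool pointing down it reaches from about 350 to 900 mm from the base axis. Payload 7.2 kg.
Tool frame: the origin (TCP) lies on the mounting face of the last link; the fingertips stand 182 mm ahead of it and the grasp point (between the pads) lies 163 mm ahead of it (tips_ahead is the y of the fingertips in the tool frame, in mm); y points along the fingers, x is the direction in which the jaws open and shut, and the axes are right-handed (so a half turn about y gives the same grasp; the last joint's range is limited). The gripper opens to 88 mm and grips with 3 to 60 N. Pads are 20 mm wide; open, the fingers measure 115 mm over their backs; the gripper's body (75 mm by 178 mm) begins 61 mm behind the grasp point.
Start: joints at [1.063, 0.411, -0.013, 1.596, 0.006, 1.134, -0.082], TCP at [266.086, -565.527, 404.653] pointing down, gripper open.
Joint ranges: [-2.95, 2.95], [-0.29, 1.99], [-1.47, 1.44], [0.14, 2.54], [-1.03, 4.17], [0.13, 1.85], [-2.86, 2.86]. Speed limits (rad/s): [2.39, 2.39, 3.01, 3.01, 3.14, 3.14, 3.14].

### API

Orientations are given as a 3x3 rotation matrix whose columns are the frame's x, y, z axes.
In Python, from workcell import * gives the robot as it stands.
- The arm moves only by the shell command python3 -m pendant 'ROWS' [OPENING] [FORCE]. ROWS is a JSON object of lists of equal length, an entry for each row: "xyz": the shift along the world's x, y, z each as a share of 0.03 m, from -1 to 1, a list of three; "rot": the turn, a rotation vector about the world's x, y, z each as a share of 0.15 rad, from -1 to 1, a list of three. In form: {"xyz": [[x, y, z], ...], "rot": [[ax, ay, az], ...]}. A call has 1 to 20 rows; each row shifts and turns the commanded pose from where the row before left it; what a row does not reach is not made up. A row lasts 1/10 s, in which the tool goes at most 50 mm and 8.59 degrees, less where a joint would pass 70% of its speed; a pose out of reach is approached as far as the arm can. A call with a number of a shift or a turn outside -1 to 1 is refused whole. A call with a gripper value outside its range is refused whole. OPENING is the closure, from 0 (fully open) to 1 (shut), set as the call begins (- or left out, the last holds). The fingers move at their own pace and stop on an object; FORCE is the grip in N (left out, the last holds). Time passes only in rows, so rows that do not move let the fingers close. It gives the time, the measured TCP pose, the force and the opening at its end, in the units of the state.
- read_state(): the state, without advancing time (a new reading comes with each control period).
- capture(name): name is "scene" or "side" or "wrist"; returns a dict with "pixels" (420x560x3 uint8, red, green, blue), "range_z" (420x560 float32, mm along the optical axis (not along the pixel's ray), 0 where there is no reading), "camera_matrix" (3x3 intrinsics, pixels), "k1" (the pictures are not rectified: a ray, as slopes to the right and down, at radius r is drawn at 1 + k1 r^2 times it, then the intrinsics apply), "cam_to_world" (4x4, takes a point from camera to world coordinates); the wrist camera has in their place "hand_eye" (4x4, takes a point from camera to tool coordinates, whose origin is the TCP and whose axes are the tool frame's). Camera axes: x right, y up, looking along -z (the intrinsics and any distortion apply to the point x, -y, -z); pixel columns grow to the right and rows downward; lengths in mm; the calibration is good to about 2 mm. A picture is of the moment at which its call begins: read the wrist's pose just before it.
- finish_job(): hands the job in, once; it reports no verdict.
The state is a dict: "clock": time; "qpos": joint angles; "dq": joint speeds; "joint_torque": joint torques, N m; "eef_pos": TCP position; "tcp_rot": TCP orientation; "force": force on the tool from outside, world axes, zero at the start; "moment": the same for the moment, N m; "grip_width": finger opening in mm.
Only numpy, scipy, OpenCV 4.12 (cv2) and the standard library are available. Lean on these libraries where they do the work, as an engineer would, in place of code of your own. Each camera call takes 0.05 s, during which the arm holds its last target.

### The job

The red tube carrier is wanted, but it hangs on the drying hook behind the blue one. Take the blue carrier off and hang it on the empty hook, then take the red carrier off and stand it upright in the middle of the white tray. Do not drop either carrier, and leave the green carrier, the beaker and the white bottle beside the hooks where they stand.

Things in the scene. Friction and masses are not known exactly. Their poses are not given: they have to be found in the camera images.
- blue_carrier_eye (a point): Blue carrier, front one on the crowded hook (tip 38 mm before it, towards the robot). Basket 44 (x) x 60 (y) x 50 mm high; from its middle rises a flat handle 42 wide (y), 8 thick (x), top at 126 mm. Closed eye through the handle along x: 30 wide, 36 high, bars beside it 6 mm. Point: the eye's centre, 98 mm above the underside; grip here across y. z up, x along the hook's arm from tip to post. 110 g.
- red_carrier_eye (a point): Red carrier, same shape, axes and point (eye's centre, 98 mm above the underside, 28 mm below the top). Hangs about 60 mm behind the blue one on the same hook, 96 to 104 mm from its tip, nearer the post. To take a carrier off: raise it 18 mm (10 to 25) from where it hangs, so that the eye clears arm and upturned tip, then draw it along its -x past the tip.
- hook_spare_arm (a point): Empty hook, steel, fixed, same as the crowded one: level bar, 8 mm thick, from a post towards the robot. Point: on the bar's axis, 142 mm above the bench. z up, x along the bar from tip to post: post axis at x = +105 mm (150 mm tall), turned-up tip's end at x = -70, its top at z = +12. Slide a carrier on with its eye's centre at z = +4 mm, x axes parallel; it hangs with the eye's centre at z = -14 mm.
- tray_top (a point): White flat plastic tray without rim, 130 (x) by 140 (y) by 6 mm thick, fixed to the bench. The point is the middle of its top face; z up.
- green_carrier_eye (a point): Green tube carrier, same shape as the others, standing on the bench; not wanted, to be left alone. The point is the centre of its eye, 98 mm up.
- beaker: Glass beaker, 88 mm across the rim, 105 mm tall, to be left alone. Origin: centre of its underside.
- wash_bottle: White plastic bottle with a wide white cap, alone at the side of a hook, 62 mm across, 130 mm tall, to be left alone. Origin: centre of its underside.
There are look-alikes about, which are no part of the job. There is more than one size of the part that bears blue_carrier_eye; the job needs the largest.

How it is judged (in metres and radians):
On the way:
1. the blue carrier hangs by its eye on the empty hook, let go and at rest (x of blue_carrier_eye in the frame of hook_spare_arm between -0.065 and 0.1 m and y of blue_carrier_eye in the frame of hook_spare_arm between -0.02 and 0.02 m and z of blue_carrier_eye in the frame of hook_spare_arm between -0.025 and -0.004 m and angle between blue_carrier_eye's own z axis and vertical below 0.3 rad and contact force between the fingers and blue_carrier below 0.3 N and linear speed of blue_carrier below 0.05 m/s), for 0.2 s.
At the end, for the whole second after the job is handed in: The blue carrier hangs by its eye on the formerly empty hook, tilted under 17 degrees; the red one stands on the white tray, its centre within 45 mm of the tray's middle along each side of the tray, tilted under 10 degrees; both are let go and at rest (all of step 1 and x of red_carrier_eye in the frame of tray_top between -0.045 and 0.045 m and y of red_carrier_eye in the frame of tray_top between -0.045 and 0.045 m and z of red_carrier_eye in the frame of tray_top between 0.092 and 0.104 m and angle between red_carrier_eye's own z axis and vertical below 0.175 rad and linear speed of red_carrier below 0.05 m/s); the robot touches nothing.
It fails at once if the blue carrier is dropped (falls freely, faster than 0.8 m/s, a fall of more than about 3 cm) (linear speed of blue_carrier above 0.8 m/s and contact force between the fingers and blue_carrier below 0.1 N).
It fails at once if the red carrier is dropped (falls freely, faster than 0.8 m/s, a fall of more than about 3 cm) (linear speed of red_carrier above 0.8 m/s and contact force between the fingers and red_carrier below 0.1 N).
It fails at once if the green carrier is pushed from its place by more than 25 mm (distance of green_carrier_eye from where it was at the start of the episode above 0.025 m).
It fails at once if the beaker is pushed from its place by more than 25 mm (distance of beaker from where it was at the start of the episode above 0.025 m).
It fails at once if the white bottle is pushed from its place by more than 25 mm (distance of wash_bottle from where it was at the start of the episode above 0.025 m).
It also fails if it takes over 64 s, if anything falls off the work surface, if the arm or the gripper's body presses on something with over 40 N, if the wrist force passes 120 N, or if a joint passes its speed limit or range.

## Working session

There is one attempt and no reset: what is moved stays moved. The work goes in short steps, Python scripts to look and compute and a shell command to move; the robot and the scene stay as the last step left them, time stands still between calls to the robot, and variables do not carry over. Pictures are saved under pics/ and viewed, and the job is handed in when it is done.

```bash
ls; mkdir -p pics
cat > h.py <<'E'
from workcell import *
import numpy as np, cv2
def snap(name,fn):
    s=read_state(); c=capture(name)
    cv2.imwrite('pics/'+fn+'.png',c['pixels'][:,:,::-1])
    if 'cam_to_world' in c: T=np.array(c['cam_to_world'])
    else:
        B=np.eye(4);B[:3,:3]=s['tcp_rot'];B[:3,3]=s['eef_pos'];T=B@np.array(c['hand_eye'])
    np.savez('pics/'+fn+'.npz',pix=c['pixels'],rz=c['range_z'],K=c['camera_matrix'],k1=c['k1'],T=T)
    return load(fn)
def load(fn): return dict(np.load('pics/'+fn+'.npz'))
def slopes(c,uv):
    uv=np.asarray(uv,float).reshape(-1,2);K=c['K']
    p=cv2.undistortPoints(uv.reshape(-1,1,2),K,np.array([float(c['k1']),0,0,0,0])).reshape(-1,2)
    return p
def cloud(c):
    h,w=c['rz'].shape
    u,v=np.meshgrid(np.arange(w),np.arange(h))
    p=slopes(c,np.c_[u.ravel(),v.ravel()]);z=c['rz'].ravel()
    P=np.c_[p[:,0]*z,-p[:,1]*z,-z]@c['T'][:3,:3].T+c['T'][:3,3]
    P[z<=0]=np.nan
    return P.reshape(h,w,3)
def ray(c,uv):
    p=slopes(c,uv); d=np.c_[p[:,0],-p[:,1],-np.ones(len(p))]@c['T'][:3,:3].T
    return c['T'][:3,3],d
def onplane(c,uv,z):
    o,d=ray(c,uv); return o+d*((z-o[2])/d[:,2])[:,None]
def pix(c,P):
    P=np.asarray(P,float).reshape(-1,3)
    q=(P-c['T'][:3,3])@c['T'][:3,:3]; q=q*[1,-1,-1]
    return cv2.projectPoints(q,np.zeros(3),np.zeros(3),c['K'],np.array([float(c['k1']),0,0,0,0]))[0].reshape(-1,2)
E
python3 - <<'E'
from h import *
for n in('scene','side','wrist'):
    c=snap(n,n+'0'); print(n,c['T'].round(2).tolist(),c['k1'],c['K'].tolist())
s=read_state();print(s)
E
```

```text
pics
scene [[0.41, -0.79, 0.46, 1114.19], [0.91, 0.35, -0.21, -262.8], [0.0, 0.5, 0.86, 1092.55], [0.0, 0.0, 0.0, 1.0]] -0.03437377629349733 [[459.0617509236778, 0.0, 280.9500626468965], [0.0, 459.0617509236778, 206.5559919861743], [0.0, 0.0, 1.0]]
side [[0.93, 0.28, -0.25, 271.01], [-0.37, 0.67, -0.64, -858.54], [-0.02, 0.69, 0.73, 1035.1], [0.0, 0.0, 0.0, 1.0]] 0.029933743079924354 [[497.8113754222192, 0.0, 282.3111877183211], [0.0, 497.8113754222192, 209.37026149059108], [0.0, 0.0, 1.0]]
wrist [[0.43, 0.87, 0.26, 336.65], [-0.9, 0.41, 0.12, -531.2], [-0.0, -0.28, 0.96, 384.1], [0.0, 0.0, 0.0, 1.0]] -0.007410981356339906 [[350.63927304014084, 0.0, 278.0992895533435], [0.0, 350.63927304014084, 211.04201165252516], [0.0, 0.0, 1.0]]
{'clock': 0.15, 'qpos': array([ 1.06278361,  0.41173418, -0.0127106 ,  1.59682791,  0.00562341,
        1.13428014, -0.08221119]), 'dq': array([-0.00025135, -0.00086669, -0.00047769, -0.00368602, -0.00069893,
       -0.00044086, -0.00020385]), 'joint_torque': array([ 1.62724129e-03, -5.88334394e+01,  6.42696004e-01, -2.91289669e+01,
       -5.37071039e-02,  1.58020161e-02,  9.63023990e-05]), 'eef_pos': array([ 266.02165072, -565.39027016,  404.00068065]), 'tcp_rot': array([[ 4.25788611e-01, -6.10989386e-04,  9.04822461e-01],
       [-9.04821859e-01,  1.04893755e-03,  4.25789036e-01],
       [-1.20925484e-03, -9.99999263e-01, -1.06210888e-04]]), 'force': array([ 0.63177995, -0.37471891, -0.40956653]), 'moment': array([-0.00826234,  0.00118535, -0.04957419]), 'grip_width': 87.93545724251327}
```

View pics/scene0.png

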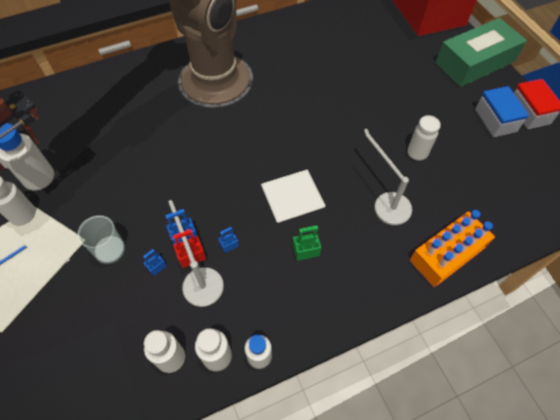

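View pics/side0.png

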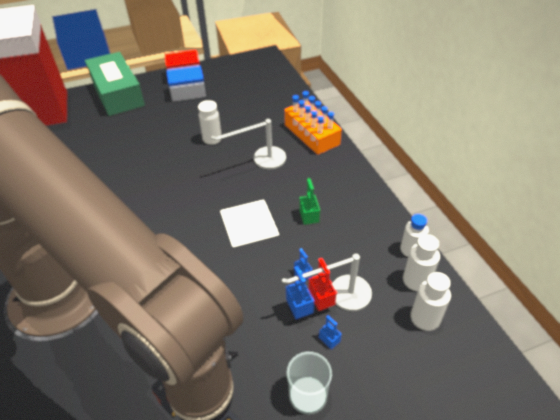

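View pics/wrist0.png

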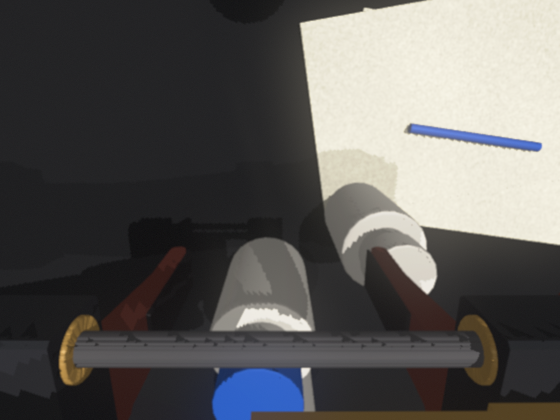

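The scene view shows the crowded hook, with its tip at about (173,205) and post at (203,287). The spare hook runs from its tip at (367,133) to its base at (394,208), with the white bottle beside it at (424,138). The tray is at (293,195), the green carrier at (307,243) and the beaker at (101,240). Small blue look-alikes stand on the bench at (153,262) and (229,240). Next I measure these from the point clouds.

Run:
```python
from h import *
np.set_printoptions(precision=1,suppress=True)
for n in('scene0','side0'):
    c=load(n);P=cloud(c);hsv=cv2.cvtColor(c['pix'],cv2.COLOR_RGB2HSV)
    H,S,V=hsv[...,0].astype(int),hsv[...,1],hsv[...,2]
    ok=np.isfinite(P[...,0])&(np.abs(P[...,1])<600)&(P[...,0]>250)&(P[...,2]<220)&(P[...,0]<950)
    for nm,m in dict(blue=(H>100)&(H<128)&(S>120)&(V>50),red=((H<8)|(H>172))&(S>140)&(V>60),green=(H>45)&(H<80)&(S>120)&(V>40),white=(S<60)&(V>120)).items():
        m=(m&ok).astype(np.uint8)
        k,l,st,ce=cv2.connectedComponentsWithStats(m)
        for i in range(1,k):
            if st[i,4]<60: continue
            q=P[l==i]; print(n,nm,st[i],'min',np.percentile(q,2,0),'max',np.percentile(q,98,0),'med',np.median(q,0))
```

```text
scene0 blue [165 209  32  34 441] min [ 433.5 -308.1   -3. ] max [ 556.  -239.3  156.5] med [ 536.2 -268.5   81.5]
scene0 blue [472 209   9  10  73] min [761.1 392.9  -1.1] max [818.2 492.1 119.6] med [808.5 401.6 114.8]
scene0 blue [484 221  10   9  75] min [804.7 400.4  -1.7] max [857.1 502.9 120.1] med [847.3 410.  114.8]
scene0 blue [218 227  21  26 370] min [ 539.6 -193.3   -3.1] max [ 603.2 -148.1   85.1] med [ 588.9 -172.3   25.8]
scene0 blue [143 249  24  27 397] min [ 521.2 -388.9   -2.6] max [ 589.6 -341.8   84.7] med [ 573.  -364.5   27. ]
scene0 blue [250 334  15  20 251] min [ 832.  -225.5   -0.3] max [ 900.5 -194.1  123.3] med [ 882.2 -209.7  119.4]
scene0 red [173 230  33  38 633] min [ 540.7 -307.6   -2.3] max [ 615.5 -239.9  156.1] med [ 596.1 -267.5   74.8]
scene0 green [293 225  28  36 748] min [633.8 -28.3  -1.7] max [709.3  49.2 126.9] med [687.2   2.   45.6]
scene0 white [410 115  31  45 843] min [445.6 415.7   0.8] max [559.4 556.6 133.3] med [543.5 433.1  96.4]
scene0 white [ 365  129   47   96 1190] min [498.3 230.5  -0.3] max [713.7 350.4 149.2] med [668.  2
[... 1845 characters left out ...]
side0 white [ 219  199   61   49 1998] min [450.2 -27.   -2.9] max [583.2 121.6   9.7] med [515.3  39.3   5. ]
side0 white [ 401  220   51  111 3485] min [ 767.2 -432.3   -0.2] max [ 911.8 -203.8  151.5] med [ 811.9 -331.5   91.4]
side0 white [ 327  253   46   58 1450] min [ 614.7 -320.7   -2.5] max [ 724.2 -171.6  148. ] med [ 666.7 -278.    12. ]
side0 white [303 268  20  10  96] min [ 541.9 -278.1   -2.5] max [ 624.4 -170.7  147.8] med [ 569.  -273.8  143.8]
side0 white [281 276  18   8  92] min [ 492.3 -278.5   -2.7] max [ 557.1 -168.2  152.3] med [ 520.4 -272.2  143.5]
side0 white [ 286  351   47   62 2263] min [ 430.5 -505.3   -1. ] max [ 517.2 -393.1  106. ] med [ 475.5 -449.6   51.7]
```

Run:
```python
from h import *
c=load('scene0');p=c['pix'][:,:,::-1]
a=cv2.resize(p[195:310,130:250],None,fx=5,fy=5,interpolation=cv2.INTER_CUBIC);cv2.imwrite('pics/z1.png',a)
a=cv2.resize(p[120:230,350:450],None,fx=5,fy=5,interpolation=cv2.INTER_CUBIC);cv2.imwrite('pics/z2.png',a)
c=load('side0');p=c['pix'][:,:,::-1]
a=cv2.resize(p[240:350,275:385],None,fx=5,fy=5,interpolation=cv2.INTER_CUBIC);cv2.imwrite('pics/z3.png',a)
a=cv2.resize(p[90:190,190:300],None,fx=5,fy=5,interpolation=cv2.INTER_CUBIC);cv2.imwrite('pics/z4.png',a)
```

```text
(no output)
```

View pics/z1.png

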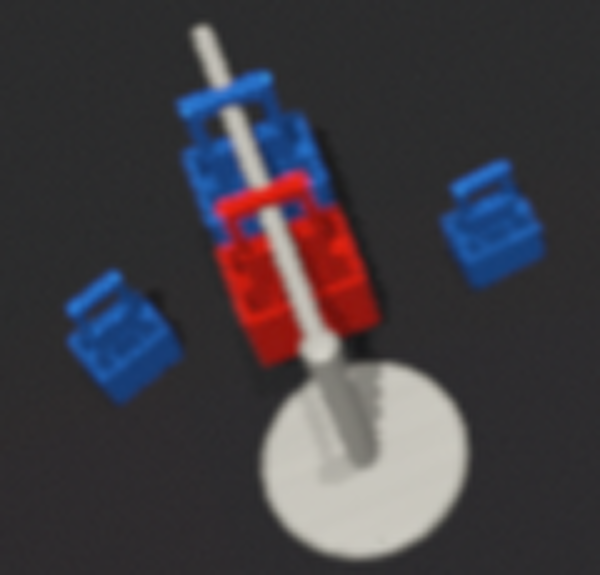

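View pics/z3.png

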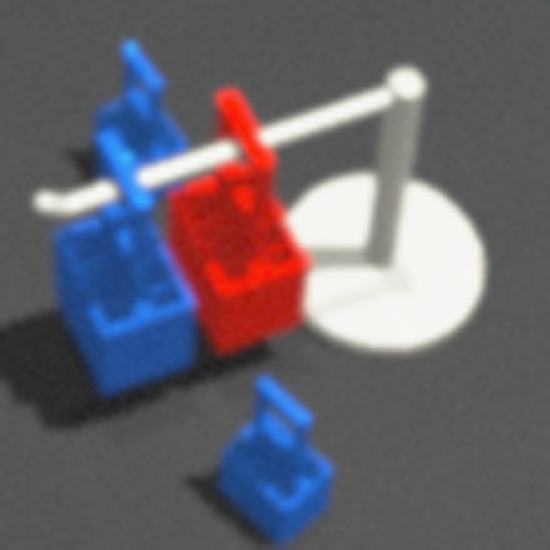

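View pics/z2.png

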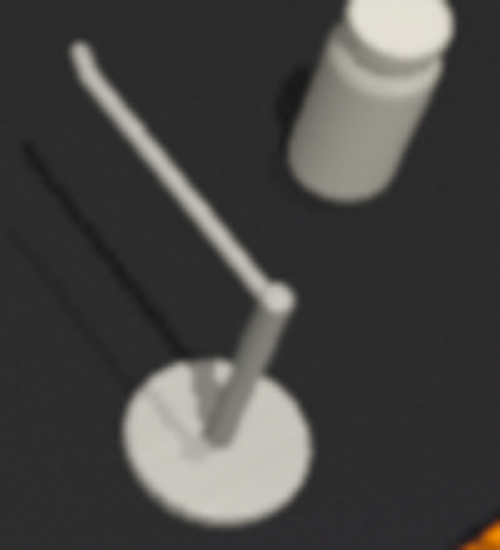

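View pics/z4.png

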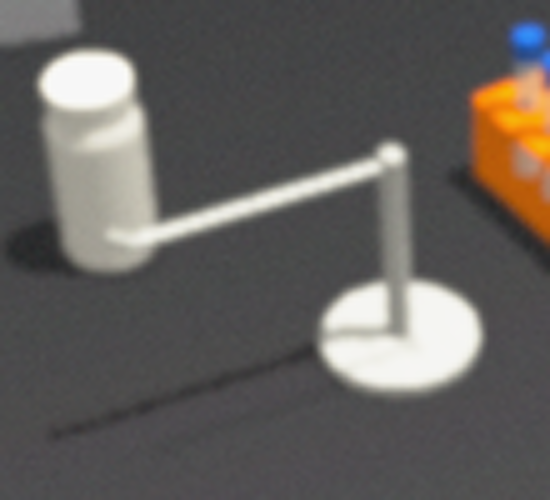

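Run:
```python
from h import *
np.set_printoptions(precision=1,suppress=True)
def masks(c):
    hsv=cv2.cvtColor(c['pix'],cv2.COLOR_RGB2HSV);H,S,V=hsv[...,0].astype(int),hsv[...,1],hsv[...,2]
    return dict(blue=(H>100)&(H<128)&(S>120)&(V>50),red=((H<8)|(H>172))&(S>140)&(V>60),green=(H>45)&(H<80)&(S>120)&(V>40),white=(S<60)&(V>120))
def pca(q):
    m=q.mean(0);u,s,v=np.linalg.svd(q-m);return m,v[0],s/np.sqrt(len(q))
for n in('scene0','side0'):
    c=load(n);P=cloud(c);M=masks(c)
    X,Y,Z=P[...,0],P[...,1],P[...,2]
    def box(m,x0,x1,y0,y1,z0,z1): return P[m&(X>x0)&(X<x1)&(Y>y0)&(Y<y1)&(Z>z0)&(Z<z1)]
    for nm,b in dict(crowd=(430,690,-320,-230,136,165),spare=(440,760,220,380,136,165)).items():
        q=box(M['white'],*b); m,v,s=pca(q); v=v*np.sign(v[0])
        t=(q-m)@v; print(n,nm,len(q),'m',m,'dir',v.round(3),'yaw',np.degrees(np.arctan2(v[1],v[0])),'ends',m+v*t.min(),m+v*t.max(), 'zend',q[t<t.min()+15][:,2].max(),'s',s)
        if nm=='spare': q2=q
    for nm,b in dict(blue=(440,580,-320,-230,146,165),red=(560,620,-320,-230,146,165),green=(620,720,-60,80,117,135)).items():
        q=box(M[nm],*b); m,v,s=pca(q); v=v*np.sign(v[1]);t=(q-m)@v
        print(n,nm,'top',len(q),m,v.round(3),'ang',np.degrees(np.arctan2(-v[0],v[1])),'mid',m+v*(t.min()+t.max())/2,'len',np.ptp(t))
    q=box(M['white'],430,610,-60,140,-4,14); r=cv2.minAreaRect(q[:,:2].astype(np.float32)); print(n,'tray',r,np.median(q[:,2]))
    q=box(M['white'],430,610,380,540,100,150); print(n,'bottle top',len(q),q.mean(0),q[:,2].max())
```

```text
scene0 crowd 230 m [ 598.7 -272.8  145.7] dir [ 1. -0.  0.] yaw -0.18098099587137748 ends [ 492.7 -272.5  145.6] [ 679.5 -273.1  145.9] zend 155.9441383101481 s [59.   3.   2.6]
scene0 spare 221 m [592.  268.5 145.5] dir [ 1.   0.1 -0. ] yaw 4.528766567336996 ends [493.6 260.7 145.6] [676.3 275.2 145.5] zend 156.55661376826038 s [57.1  2.9  2.6]
scene0 blue top 81 [ 535.1 -272.4  153.6] [-0.  1. -0.] ang 0.4609311788851761 mid [ 535.1 -272.4  153.6] len 41.62736576294624
scene0 red top 72 [ 593.3 -272.7  153.8] [0. 1. 0.] ang -1.3578556602961112 mid [ 593.3 -273.3  153.8] len 38.7684774283956
scene0 green top 82 [684.3   2.8 124.2] [0.2 1.  0. ] ang -12.218949491727948 mid [684.2   2.8 124.2] len 41.46585740921974
scene0 tray ((514.2454223632812, 44.19647216796875), (145.1730499267578, 138.87161254882812), 86.54754638671875) 5.427607245005788
scene0 bottle top 398 [535.  440.2 122.8] 137.0810948579325
side0 crowd 276 m [ 592.3 -274.8  145.2] dir [ 1. -0. -0.] yaw -0.44104505968147 ends [ 491.6 -274.   145.4] [ 676.2 -275.5  145. ] zend 154.3819777931118 s [58.5  3.2  2.7]
side0 spare 183 m [587.5 267.  144.2] dir [1.  0.1 0. ] yaw 4.058718169005096 ends [492.4 260.2 144. ] [674.9 273.2 144.4] zend 154.21839013557212 s [56.1  3.3  3. ]
side0 blue top 79 [ 532.  -275.6  153.9] [-0.   1.   0.1] ang 0.7279274618588507 mid [ 532.  -274.2  153.9] len 42.213523124328546
side0 red top 78 [ 589.8 -275.7  153.9] [0. 1. 0.] ang -0.582283202773039 mid [ 589.8 -273.9  154. ] len 45.48666799372867
side0 green top 47 [681.5   1.9 123.7] [0.2 1.  0. ] ang -10.152139974321814 mid [682.    4.2 123.7] len 45.0130887994856
side0 tray ((517.4136962890625, 47.97379684448242), (158.13038635253906, 139.47438049316406), 86.0439682006836) 5.035925456584437
side0 bottle top 284 [526.6 435.4 120.8] 135.98652739233614
```

The wrist comparison still has to be done, but both fixed views agree to about 3 mm. Estimates so far:
- Blue eye: about (533.5, -273.5, 128)
- Red eye: about (591.5, -273.5, 128)
- Crowded bar: yaw about -0.3°
- Spare point: about (562, 265.7, 142), yaw about 4.3°
- Tray: about (516, 46, 6)

The heights agree with the text. I'll move above blue and check with the wrist camera.

```bash
python3 -m pendant '{"xyz":[[0.5,0.5,0],[0.85,0.93,0],[0.85,0.93,0],[0.85,0.93,0],[0.85,0.93,0],[0.85,0.93,0],[0.85,0.93,0],[0.85,0.93,0],[0.85,0.93,0],[0.85,0.93,0],[0.6,0.8,0],[0.16,0.07,0],[0,0,0],[0,0,0]],"rot":[[0,0,0],[0,0,-0.3],[0,0,-0.3],[0,0,-0.3],[0,0,-0.3],[0,0,-0.3],[0,0,-0.3],[0,0,-0.3],[0,0,-0.3],[0,0,-0.3],[0,0,-0.23],[0,0,0],[0,0,0],[0,0,0]]}' 0 25
python3 - <<'E'
from h import *
c=snap('wrist','wrist1'); s=read_state(); print(s['tcp_rot'].round(3),s['qpos'].round(2))
print(c['T'].round(2), pix(c,[[533.5,-273.5,156],[591.5,-273.5,156],[492,-273.5,154]]))
E
```

```text
clock: 1.55
eef_pos: [532.6, -274.6, 404.4]
tcp_rot: [[-0.001, -0.001, 1.0], [-1.0, -0.001, -0.001], [0.001, -1.0, -0.001]]
force: [-0.0, -1.0, -0.5]
grip_width: 88.0
[[-0.002 -0.001  1.   ]
 [-1.    -0.001 -0.002]
 [ 0.001 -1.    -0.001]] [ 0.45  0.37 -0.08  1.66  0.03  1.12 -1.21]
[[-0.0000e+00  9.6000e-01  2.8000e-01  6.1058e+02]
 [-1.0000e+00 -0.0000e+00  0.0000e+00 -2.7347e+02]
 [ 0.0000e+00 -2.8000e-01  9.6000e-01  3.8454e+02]
 [ 0.0000e+00  0.0000e+00  0.0000e+00  1.0000e+00]] [[278.01614679 224.65996785]
 [277.98293323 138.82581764]
 [278.03649038 277.94861577]]
```

View pics/wrist1.png

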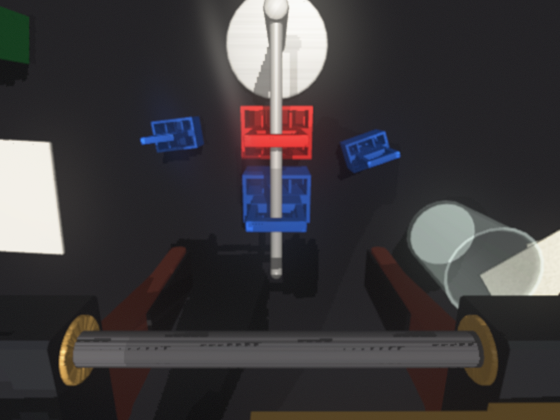

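The wrist view shows the blue handle at (277,226), the red handle at (277,141) and the tip at (277,272). All are within 2 px of the predictions, apart from the tip, which is 6 px off. I'll descend on blue and grip it.

```bash
python3 -m pendant '{"xyz":[[0,0.04,-0.38],[0,0,-0.6],[0,0,-0.6],[0,0,-0.6],[0,0,-0.6],[0,0,-0.5],[0,0,-0.3],[0,0,-0.2],[0,0,0],[0,0,0]],"rot":[[0,0,0],[0,0,0],[0,0,0],[0,0,0],[0,0,0],[0,0,0],[0,0,0],[0,0,0],[0,0,0],[0,0,0]]}' 0 25
python3 -m pendant '{"xyz":[[0,0,0],[0,0,0],[0,0,0],[0,0,0],[0,0,0],[0,0,0],[0,0,0],[0,0,0]],"rot":[[0,0,0],[0,0,0],[0,0,0],[0,0,0],[0,0,0],[0,0,0],[0,0,0],[0,0,0]]}' 1 25
python3 - <<'E'
from h import *
snap('wrist','wrist2');snap('side','side2')
E
```

```text
clock: 2.6
eef_pos: [533.5, -272.3, 291.7]
tcp_rot: [[0.0, 0.001, 1.0], [-1.0, -0.0, 0.0], [0.0, -1.0, 0.001]]
force: [0.4, 0.4, -0.2]
grip_width: 87.9
clock: 3.4
eef_pos: [533.4, -272.2, 291.3]
tcp_rot: [[0.0, 0.0, 1.0], [-1.0, -0.0, 0.0], [0.0, -1.0, 0.0]]
force: [-0.1, -0.7, 0.3]
grip_width: 41.7
```

View pics/wrist2.png

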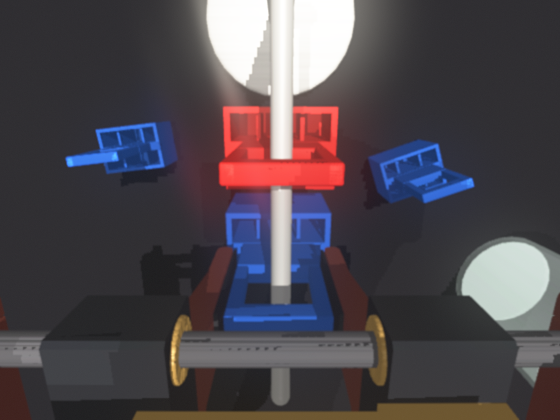

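View pics/side2.png

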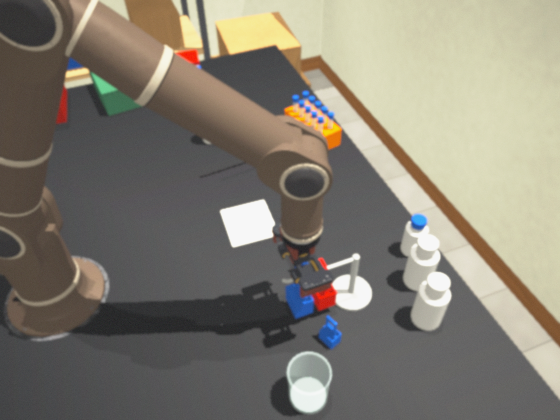

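The fingers hold the blue handle (width 41.7), and the bar passes through the eye at about (282,290) in the wrist view. Lift 18 mm.

```bash
python3 -m pendant '{"xyz":[[0,0,0.2],[0,0,0.2],[0,0,0.2],[0,0,0],[0,0,0]],"rot":[[0,0,0],[0,0,0],[0,0,0],[0,0,0],[0,0,0]]}' 1 25
python3 -m pendant '{"xyz":[[-0.15,0,0],[-0.3,0,0],[-0.3,0,0],[-0.3,0,0],[-0.3,0,0],[-0.3,0,0],[-0.3,0,0],[-0.4,0,0],[-0.5,0,0],[-0.5,0,0],[-0.25,0,0],[0,0,0],[0,0,0]],"rot":[[0,0,0],[0,0,0],[0,0,0],[0,0,0],[0,0,0],[0,0,0],[0,0,0],[0,0,0],[0,0,0],[0,0,0],[0,0,0],[0,0,0],[0,0,0]]}' 1 25
python3 - <<'E'
from h import *
snap('wrist','wrist3');snap('side','side3')
E
```

```text
clock: 4.0
eef_pos: [533.4, -272.1, 309.5]
tcp_rot: [[0.0, 0.0, 1.0], [-1.0, -0.0, 0.0], [0.0, -1.0, 0.0]]
force: [-0.0, -0.2, -1.2]
grip_width: 41.9
clock: 5.3
eef_pos: [425.7, -272.2, 309.5]
tcp_rot: [[0.0, 0.001, 1.0], [-1.0, -0.0, 0.0], [0.0, -1.0, 0.001]]
force: [-0.3, 0.4, -2.2]
grip_width: 41.8
```

View pics/wrist3.png

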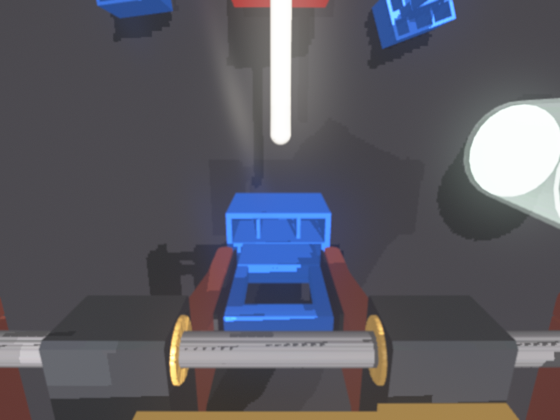

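View pics/side3.png

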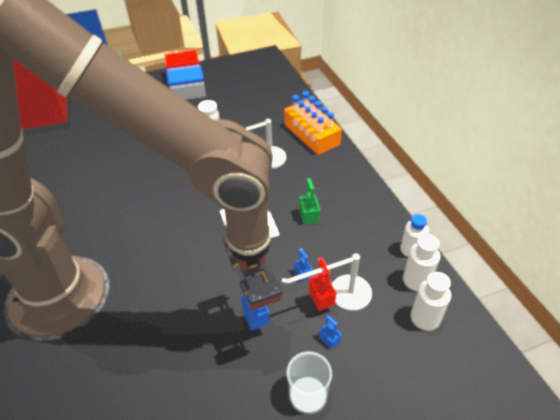

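Blue is off the hook and held upright. The tip shows clear at (281,135) in the wrist view. I'll swing across to the front of the spare hook.

```bash
python3 -m pendant '{"xyz":[[0,0.3,0],[0,0.6,0],[0,0.9,0],[0,1,0],[0,1,0],[0,1,0],[0,1,0],[0,1,0],[0,1,0],[0,1,0],[0,1,0],[0,1,0],[0,1,0],[0,1,0],[0,1,0],[0,1,0],[0,1,0],[0,0.6,0],[0,0.2,0],[0,0,0]],"rot":[[0,0,0],[0,0,0],[0,0,0],[0,0,0],[0,0,0],[0,0,0],[0,0,0],[0,0,0],[0,0,0],[0,0,0],[0,0,0.1],[0,0,0.1],[0,0,0.1],[0,0,0.1],[0,0,0.1],[0,0,0],[0,0,0],[0,0,0],[0,0,0],[0,0,0]]}' 1 25
python3 -m pendant '{"xyz":[[0,0.5,0],[0,0.5,0],[0,0,0],[0,0,0],[0,0,0]],"rot":[[0,0,0],[0,0,0],[0,0,0],[0,0,0],[0,0,0]]}' 1 25
python3 - <<'E'
from h import *
c=snap('wrist','wrist4');snap('side','side4'); print(read_state()['eef_pos'])
a=np.array([562,265.7,142]);d=np.array([np.cos(.075),np.sin(.075),0])
print(pix(c,[a-70*d+[0,0,12],a-60*d,a,a+95*d]))
E
```

```text
clock: 7.4
eef_pos: [425.0, 226.7, 309.1]
tcp_rot: [[0.077, -0.001, 0.997], [-0.997, 0.0, 0.077], [-0.0, -1.0, -0.001]]
force: [0.2, -0.7, -0.7]
grip_width: 41.4
clock: 7.9
eef_pos: [425.5, 255.0, 309.1]
tcp_rot: [[0.074, -0.0, 0.997], [-0.997, -0.001, 0.074], [0.001, -1.0, -0.0]]
force: [0.2, -0.0, -1.8]
grip_width: 41.5
[425.52591727 255.12002853 309.20050479]
[[ 279.78968242  138.67764254]
 [ 279.67061044  111.03002742]
 [ 279.88882252  -63.1860613 ]
 [ 280.34943215 -447.41924973]]
```

View pics/wrist4.png

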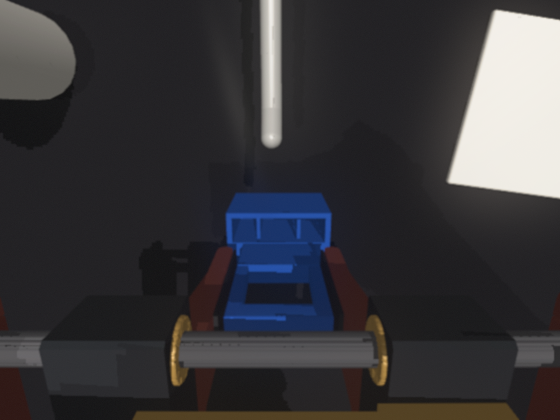

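View pics/side4.png

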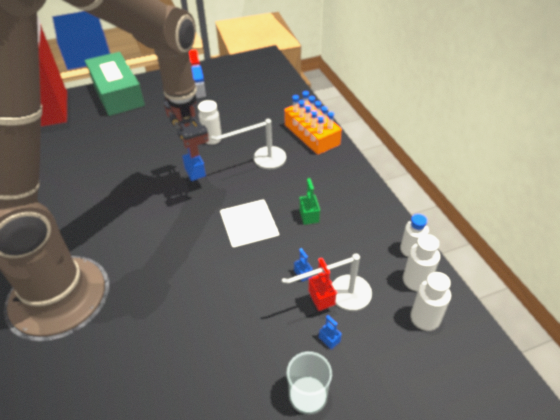

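The spare bar appears at column 271, against 279 predicted, so I'm a few mm off sideways. I'll fit it from this view.

Run:
```python
from h import *
for n,yaw in(('wrist4',None),('wrist3',None)):
    c=load(n); g=cv2.cvtColor(c['pix'],cv2.COLOR_RGB2GRAY)
    rows=range(2,135,4); L=[];R=[];C=[]
    for r in rows:
        w=np.where(g[r,240:320]>110)[0]+240
        C.append(((w.min()+w.max())/2,r))
    P=onplane(c,C,142.0+1)
    k=np.polyfit(P[:,0],P[:,1],1); print(n,P[0],P[-1],'yaw rad',np.arctan(k[0]),'y at 562',np.polyval(k,562),'at 492',np.polyval(k,492))
    # grey range check of tip depth
    Q=cloud(c); print(Q[60,int(C[15][0])],Q[130,int(C[-1][0])])
    print('carrier handle centre y', onplane(c,[[278.5,300]],164))
```

```text
wrist4 [540.7632011  267.57066649 143.        ] [492.90161457 264.05366476 143.        ] yaw rad 0.07516992755891513 y at 562 269.2055197223293 at 492 263.933691530683
[520.39915471 266.27610343 146.61771414] [495.13442605 264.00689775 153.67810178]
carrier handle centre y [[429.33812975 256.21383471 164.        ]]
wrist3 [ 541.85443892 -271.99950136  143.        ] [ 493.68853938 -267.02215993  143.        ] yaw rad -0.1660404315866876 y at 562 -278.37109382713896 at 492 -266.6402608482107
[ 521.73635384 -275.5294541   143.67063192] [ 487.11589167 -262.85292321    0.72034985]
carrier handle centre y [[ 429.49280331 -271.16617472  164.        ]]
```

```bash
python3 -m pendant '{"xyz":[[0,0.1,0],[0.15,0.011,0],[0.3,0.023,0],[0.3,0.023,0],[0.3,0.023,0],[0.3,0.023,0],[0.3,0.023,0],[0.3,0.023,0],[0.3,0.023,0],[0.15,0.011,0],[0,0,0],[0,0,0]],"rot":[[0,0,0],[0,0,0],[0,0,0],[0,0,0],[0,0,0],[0,0,0],[0,0,0],[0,0,0],[0,0,0],[0,0,0],[0,0,0],[0,0,0]]}' 1 25
python3 - <<'E'
from h import *
c=snap('wrist','wrist5')
E
```

```text
clock: 9.2
eef_pos: [497.2, 264.4, 309.1]
tcp_rot: [[0.075, -0.0, 0.997], [-0.997, -0.0, 0.075], [0.0, -1.0, -0.0]]
force: [-0.9, -1.0, -0.7]
grip_width: 41.8
```

View pics/wrist5.png

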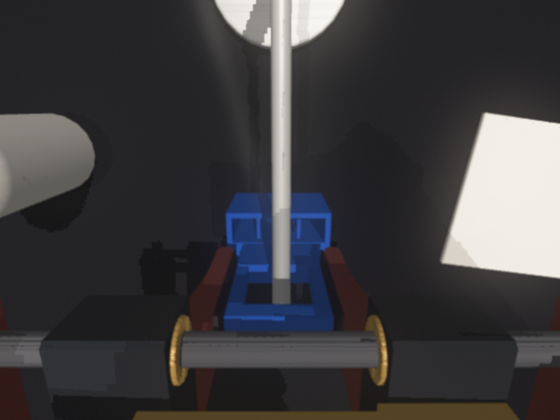

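The bar enters the eye centrally at (282,290), just as it sat on the first hook, and no force shows. I'll slide it home, lower it and release.

```bash
python3 -m pendant '{"xyz":[[0.15,0.011,0],[0.3,0.023,0],[0.3,0.023,0],[0.3,0.023,0],[0.3,0.023,0],[0.3,0.023,0],[0.3,0.023,0],[0.2,0.015,0],[0.1,0.007,0],[0,0,0],[0,0,-0.15],[0,0,-0.15],[0,0,-0.15],[0,0,-0.1],[0,0,0],[0,0,0]],"rot":[[0,0,0],[0,0,0],[0,0,0],[0,0,0],[0,0,0],[0,0,0],[0,0,0],[0,0,0],[0,0,0],[0,0,0],[0,0,0],[0,0,0],[0,0,0],[0,0,0],[0,0,0],[0,0,0]]}' 1 25
python3 - <<'E'
from h import *
c=snap('wrist','wrist6');c=snap('scene','scene6')
E
```

```text
clock: 10.85
eef_pos: [564.9, 269.5, 292.7]
tcp_rot: [[0.075, -0.0, 0.997], [-0.997, -0.0, 0.075], [0.0, -1.0, -0.0]]
force: [0.6, 0.0, -1.3]
grip_width: 42.0
```

View pics/wrist6.png

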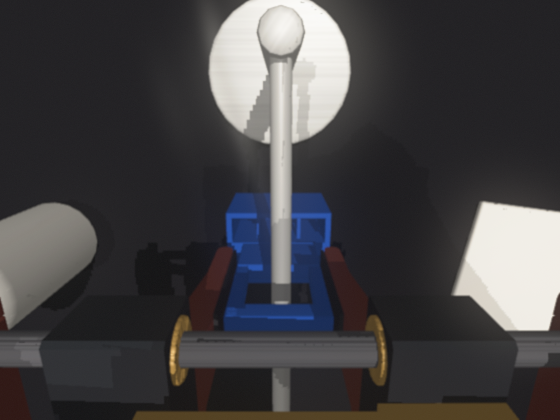

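View pics/scene6.png

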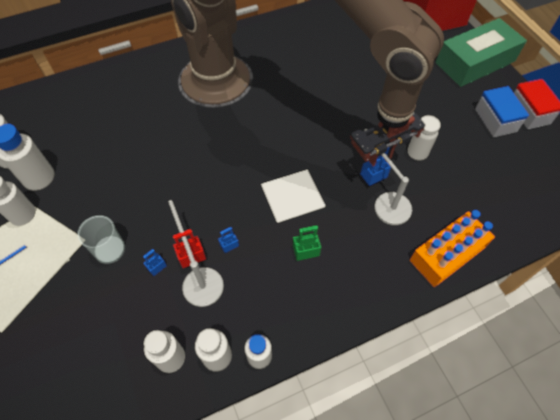

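```bash
python3 -m pendant '{"xyz":[[0,0,-0.06],[0,0,0],[0,0,0]],"rot":[[0,0,0],[0,0,0],[0,0,0]]}' 1 10
python3 -m pendant '{"xyz":[[0,0,0],[0,0,0],[0,0,0],[0,0,0],[0,0,0],[0,0,0],[0,0,0],[0,0,0]],"rot":[[0,0,0],[0,0,0],[0,0,0],[0,0,0],[0,0,0],[0,0,0],[0,0,0],[0,0,0]]}' 0 10
python3 - <<'E'
from h import *
c=snap('wrist','wrist7')
E
```

```text
clock: 11.25
eef_pos: [565.0, 269.6, 291.3]
tcp_rot: [[0.075, 0.001, 0.997], [-0.997, 0.0, 0.075], [-0.0, -1.0, 0.001]]
force: [0.7, -0.3, 0.8]
grip_width: 41.8
clock: 12.05
eef_pos: [564.9, 269.5, 290.9]
tcp_rot: [[0.075, -0.0, 0.997], [-0.997, -0.0, 0.075], [0.0, -1.0, -0.0]]
force: [0.0, 0.9, 0.6]
grip_width: 87.6
```

View pics/wrist7.png

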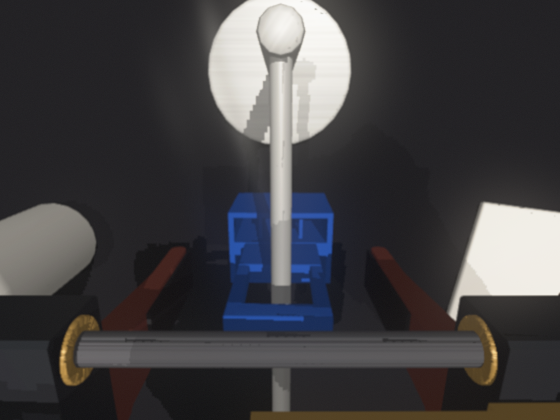

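Blue hangs on the spare hook with the fingers clear. I'll raise and move over red.

```bash
python3 -m pendant '{"xyz":[[0,0,0.3],[0,0,0.6],[0,0,0.6],[0,0,0.6],[0,0,0.6],[0,0,0.6],[0,0,0.37],[0,0,0],[0,0,0]],"rot":[[0,0,0],[0,0,0],[0,0,0],[0,0,0],[0,0,0],[0,0,0],[0,0,0],[0,0,0],[0,0,0]]}' 0 25
python3 - <<'E'
from h import *
c=snap('scene','scene8')
a=cv2.resize(c['pix'][120:240,330:450,::-1],None,fx=4,fy=4);cv2.imwrite('pics/z8.png',a)
E
python3 -m pendant '{"xyz":[[0.05,-0.4,0],[0.05,-0.8,0],[0.05,-1,0],[0.05,-1,0],[0.05,-1,0],[0.05,-1,0],[0.05,-1,0],[0.05,-1,0],[0.05,-1,0],[0.05,-1,0],[0.05,-1,0],[0.05,-1,0],[0.05,-1,0],[0.05,-1,0],[0.05,-1,0],[0.05,-1,0],[0.07,-1,0],[0,-1,0],[0,-0.6,0],[0,-0.27,0]],"rot":[[0,0,0],[0,0,0],[0,0,-0.1],[0,0,-0.1],[0,0,-0.1],[0,0,-0.1],[0,0,-0.1],[0,0,0],[0,0,0],[0,0,0],[0,0,0],[0,0,0],[0,0,0],[0,0,0],[0,0,0],[0,0,0],[0,0,0],[0,0,0],[0,0,0],[0,0,0]]}' 0 25
python3 -m pendant '{"xyz":[[0,0,0],[0,0,0],[0,0,0]],"rot":[[0,0,0],[0,0,0],[0,0,0]]}' 0 25
python3 - <<'E'
from h import *
c=snap('wrist','wrist8'); print(pix(c,[[591,-273,156],[492,-273,154]]))
E
```

```text
clock: 13.0
eef_pos: [564.8, 269.4, 400.8]
tcp_rot: [[0.075, -0.0, 0.997], [-0.997, -0.0, 0.075], [0.0, -1.0, -0.0]]
force: [-0.3, -0.0, -0.7]
grip_width: 88.0
clock: 15.05
eef_pos: [590.1, -275.2, 400.2]
tcp_rot: [[-0.003, -0.001, 1.0], [-1.0, -0.0, -0.003], [0.0, -1.0, -0.001]]
force: [0.5, -0.6, 0.5]
grip_width: 87.7
clock: 15.35
eef_pos: [591.4, -270.8, 401.1]
tcp_rot: [[0.003, 0.0, 1.0], [-1.0, 0.001, 0.003], [-0.001, -1.0, 0.0]]
force: [-0.3, 0.8, -0.2]
grip_width: 88.1
[[283.39741058 228.45337237]
 [282.39584735 349.86788006]]
```

View pics/z8.png

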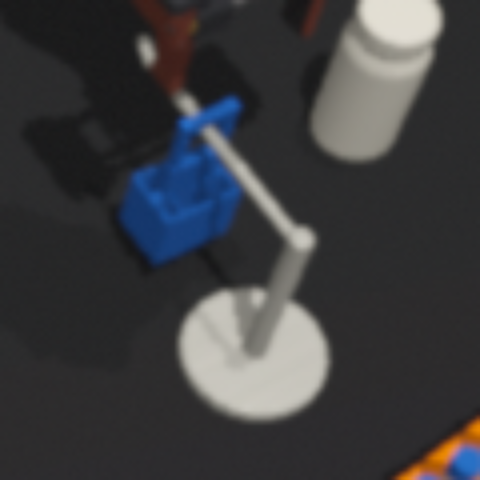

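View pics/wrist8.png

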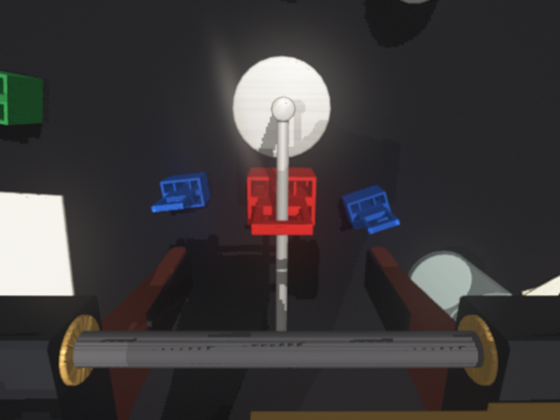

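Blue hangs upright on the spare hook in the scene crop. The red handle is at (282,229), within 1.5 px of the prediction. Descend and grip.

```bash
python3 -m pendant '{"xyz":[[0,-0.05,-0.3],[0,0,-0.6],[0,0,-0.6],[0,0,-0.6],[0,0,-0.6],[0,0,-0.5],[0,0,-0.3],[0,0,-0.17],[0,0,0],[0,0,0]],"rot":[[0,0,0],[0,0,0],[0,0,0],[0,0,0],[0,0,0],[0,0,0],[0,0,0],[0,0,0],[0,0,0],[0,0,0]]}' 0 25
python3 -m pendant '{"xyz":[[0,0,0],[0,0,0],[0,0,0],[0,0,0],[0,0,0],[0,0,0],[0,0,0],[0,0,0]],"rot":[[0,0,0],[0,0,0],[0,0,0],[0,0,0],[0,0,0],[0,0,0],[0,0,0],[0,0,0]]}' 1 25
python3 -m pendant '{"xyz":[[0,0,0.2],[0,0,0.2],[0,0,0.2],[0,0,0],[0,0,0]],"rot":[[0,0,0],[0,0,0],[0,0,0],[0,0,0],[0,0,0]]}' 1 25
python3 - <<'E'
from h import *
c=snap('wrist','wrist9')
E
```

```text
clock: 16.4
eef_pos: [591.3, -274.2, 291.6]
tcp_rot: [[0.0, 0.001, 1.0], [-1.0, -0.0, 0.0], [0.0, -1.0, 0.001]]
force: [0.7, -0.6, -0.0]
grip_width: 87.9
clock: 17.2
eef_pos: [591.0, -274.1, 290.9]
tcp_rot: [[0.0, -0.0, 1.0], [-1.0, 0.0, 0.0], [-0.0, -1.0, -0.0]]
force: [-0.3, 0.8, 0.3]
grip_width: 41.8
clock: 17.7
eef_pos: [591.0, -274.1, 309.3]
tcp_rot: [[0.0, 0.001, 1.0], [-1.0, -0.0, 0.0], [0.0, -1.0, 0.001]]
force: [0.5, 0.7, -1.0]
grip_width: 41.9
```

View pics/wrist9.png

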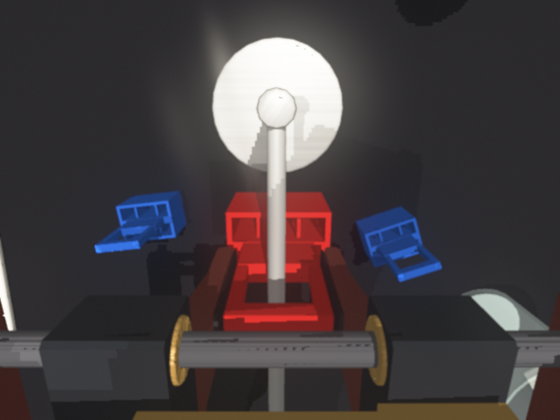

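Red is held, with the bar through the eye at (277,290). Draw it off.

```bash
python3 -m pendant '{"xyz":[[-0.15,0,0],[-0.3,0,0],[-0.3,0,0],[-0.3,0,0],[-0.3,0,0],[-0.3,0,0],[-0.3,0,0],[-0.3,0,0],[-0.3,0,0],[-0.3,0,0],[-0.3,0,0],[-0.4,0,0],[-0.5,0,0],[-0.6,0,0],[-0.5,0,0],[-0.3,0,0],[0,0,0],[0,0,0]],"rot":[[0,0,0],[0,0,0],[0,0,0],[0,0,0],[0,0,0],[0,0,0],[0,0,0],[0,0,0],[0,0,0],[0,0,0],[0,0,0],[0,0,0],[0,0,0],[0,0,0],[0,0,0],[0,0,0],[0,0,0],[0,0,0]]}' 1 25
python3 - <<'E'
from h import *
c=snap('wrist','wrist10')
E
```

```text
clock: 19.55
eef_pos: [427.8, -274.2, 309.2]
tcp_rot: [[0.0, 0.001, 1.0], [-1.0, -0.0, 0.0], [0.0, -1.0, 0.001]]
force: [0.2, -0.6, 0.5]
grip_width: 41.5
```

View pics/wrist10.png

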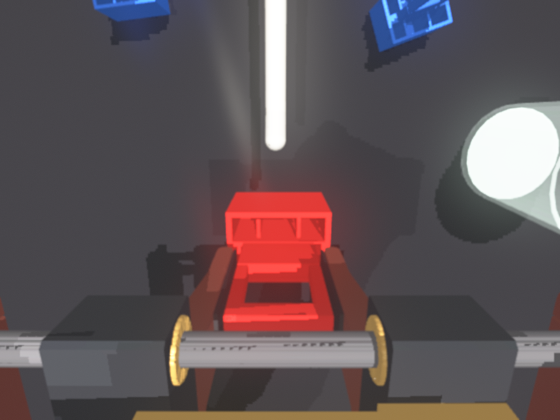

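Red is clear of the tip at (276,140). Carry it over the tray.

```bash
python3 -m pendant '{"xyz":[[0,0.3,0],[0,0.7,0],[0,1,0],[0,1,0],[0,1,0],[0.2,1,0],[0.4,1,0],[0.4,1,0],[0.4,1,0],[0.4,1,0],[0.4,0.8,0],[0.4,0.5,0],[0.33,0.3,0],[0,0.07,0],[0,0,0],[0,0,0],[0,0,0]],"rot":[[0,0,0],[0,0,0],[0,0,0],[0,0,0],[0,0,0],[0,0,0],[0,0,0],[0,0,0],[0,0,0],[0,0,0],[0,0,0],[0,0,0],[0,0,0],[0,0,0],[0,0,0],[0,0,0],[0,0,0]]}' 1 25
python3 - <<'E'
from h import *
c=snap('wrist','wrist11');snap('side','side11')
g=(c['pix'].min(2)>150)
P=onplane(c,[[u,v] for v,u in zip(*np.where(g[:230]))],6); P=P[(abs(P[:,1]-46)<110)]
print(P.min(0),P.max(0))
E
```

```text
clock: 21.3
eef_pos: [515.0, 45.0, 309.0]
tcp_rot: [[-0.001, -0.0, 1.0], [-1.0, -0.001, -0.001], [0.001, -1.0, -0.0]]
force: [0.2, 0.9, -1.6]
grip_width: 41.7
[493.79054615 -28.33031811   6.        ] [584.13466794 115.45230371   6.        ]
```

View pics/wrist11.png

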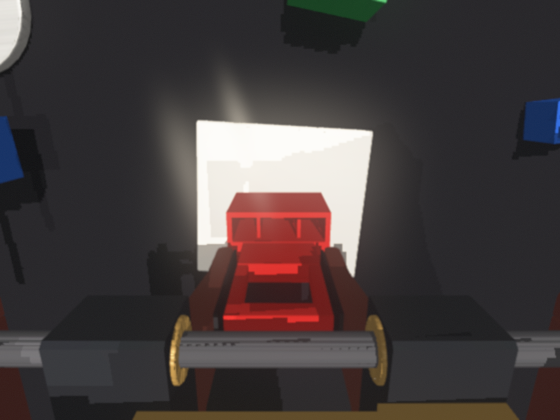

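View pics/side11.png

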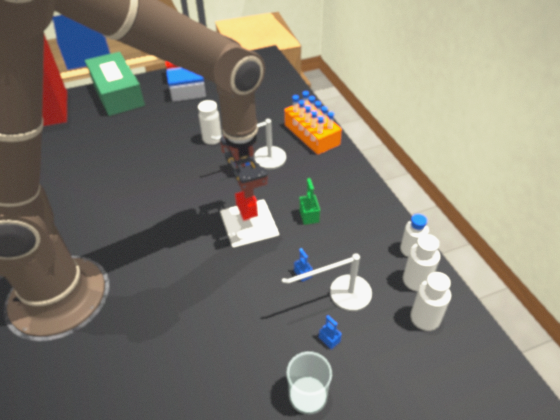

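Red hangs over the tray. In the wrist view the tray's far edge is at x ≈ 584 and y spans -28 to 115, so its middle is about (517, 44), which agrees with the fixed views. Lower it.

```bash
python3 -m pendant '{"xyz":[[0,0,-0.15],[0,0,-0.25],[0,0,-0.25],[0,0,-0.25],[0,0,-0.2],[0,0,-0.1],[0,0,-0.1],[0,0,0],[0,0,0]],"rot":[[0,0,0],[0,0,0],[0,0,0],[0,0,0],[0,0,0],[0,0,0],[0,0,0],[0,0,0],[0,0,0]]}' 1 25
python3 -m pendant '{"xyz":[[0,0,-0.04],[0,0,0],[0,0,0]],"rot":[[0,0,0],[0,0,0],[0,0,0]]}' 1 25
python3 -m pendant '{"xyz":[[0,0,-0.04],[0,0,0],[0,0,0]],"rot":[[0,0,0],[0,0,0],[0,0,0]]}' 1 10
python3 - <<'E'
from h import *
c=snap('wrist','wrist12')
E
```

```text
clock: 22.3
eef_pos: [515.5, 46.0, 270.1]
tcp_rot: [[0.0, 0.0, 1.0], [-1.0, 0.0, 0.0], [-0.0, -1.0, 0.0]]
force: [-0.1, -0.3, -1.0]
grip_width: 42.0
clock: 22.6
eef_pos: [515.4, 46.0, 268.9]
tcp_rot: [[0.0, 0.0, 1.0], [-1.0, -0.0, 0.0], [0.0, -1.0, 0.0]]
force: [-0.1, -0.2, -0.6]
grip_width: 41.9
clock: 22.9
eef_pos: [515.4, 46.0, 267.5]
tcp_rot: [[0.0, -0.0, 1.0], [-1.0, -0.0, 0.0], [0.0, -1.0, -0.0]]
force: [0.7, 0.7, -1.2]
grip_width: 42.0
```

View pics/wrist12.png

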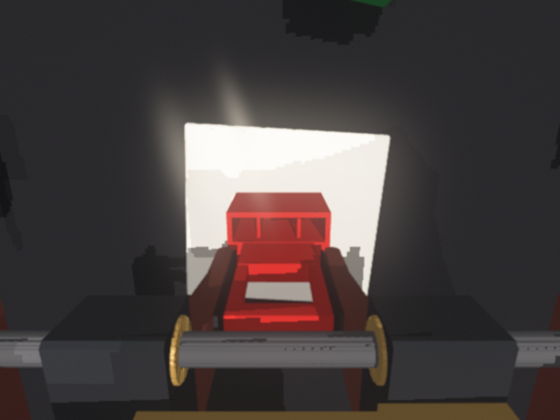

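No contact shows yet, so I'll lower in roughly 1 mm steps until the force changes.

```bash
python3 -m pendant '{"xyz":[[0,0,-0.035],[0,0,0],[0,0,0]],"rot":[[0,0,0],[0,0,0],[0,0,0]]}' 1 10
python3 -m pendant '{"xyz":[[0,0,-0.035],[0,0,0],[0,0,0]],"rot":[[0,0,0],[0,0,0],[0,0,0]]}' 1 10
```

```text
clock: 23.25
eef_pos: [515.5, 45.9, 266.9]
tcp_rot: [[0.0, 0.001, 1.0], [-1.0, -0.0, 0.0], [0.0, -1.0, 0.001]]
force: [-0.9, 0.2, 6.0]
grip_width: 41.7
clock: 23.55
eef_pos: [515.8, 46.0, 266.5]
tcp_rot: [[0.0, 0.002, 1.0], [-1.0, -0.0, 0.0], [0.0, -1.0, 0.002]]
force: [-1.3, -1.1, 10.3]
grip_width: 41.6
```

It is standing: the upward force rises to 6 N and then 10 N at TCP z ≈ 267, as expected. I'll back off slightly and release.

```bash
python3 -m pendant '{"xyz":[[0,0,0.035],[0,0,0],[0,0,0]],"rot":[[0,0,0],[0,0,0],[0,0,0]]}' 1 10
python3 -m pendant '{"xyz":[[0,0,0],[0,0,0],[0,0,0],[0,0,0],[0,0,0],[0,0,0],[0,0,0],[0,0,0]],"rot":[[0,0,0],[0,0,0],[0,0,0],[0,0,0],[0,0,0],[0,0,0],[0,0,0],[0,0,0]]}' 0 10
python3 -m pendant '{"xyz":[[0,0,0.3],[0,0,0.6],[0,0,0.7],[0,0,0.8],[0,0,0.8],[0,0,0.8],[-0.5,-0.5,0.8],[-0.8,-0.8,0.5],[-0.8,-0.8,0],[-0.8,-0.8,0],[-0.5,-0.5,0],[0,0,0],[0,0,0],[0,0,0]],"rot":[[0,0,0],[0,0,0],[0,0,0],[0,0,0],[0,0,0],[0,0,0],[0,0,0],[0,0,0],[0,0,0],[0,0,0],[0,0,0],[0,0,0],[0,0,0],[0,0,0]]}' 0 10
python3 - <<'E'
from h import *
np.set_printoptions(precision=1,suppress=True)
for n in('scene','side'):
    c=snap(n,n+'13');P=cloud(c);X,Y,Z=P[...,0],P[...,1],P[...,2]
    hsv=cv2.cvtColor(c['pix'],cv2.COLOR_RGB2HSV);H,S,V=hsv[...,0].astype(int),hsv[...,1],hsv[...,2]
    b=(H>100)&(H<128)&(S>120);r=((H<8)|(H>172))&(S>140);g=(H>45)&(H<80)&(S>120)
    q=P[b&(X>480)&(X<680)&(Y>220)&(Y<330)&(Z>146)&(Z<170)];print(n,'blue top',len(q),q.mean(0) if len(q) else 0)
    q=P[r&(X>430)&(X<610)&(Y>-40)&(Y<130)&(Z>124)&(Z<145)];print(n,'red top',len(q),q.mean(0) if len(q) else 0)
    q=P[g&(X>620)&(X<720)&(Y>-60)&(Y<80)&(Z>117)&(Z<135)];print(n,'green top',len(q),q.mean(0) if len(q) else 0)
    w=(S<60)&(V>120);q=P[w&(X>430)&(X<610)&(Y>380)&(Y<540)&(Z>100)&(Z<150)];print(n,'bottle',q.mean(0))
E
```

```text
clock: 23.85
eef_pos: [515.4, 46.1, 266.6]
tcp_rot: [[0.0, 0.0, 1.0], [-1.0, 0.0, 0.0], [-0.0, -1.0, 0.0]]
force: [-1.2, -0.3, 3.1]
grip_width: 41.9
clock: 24.65
eef_pos: [515.4, 46.0, 266.5]
tcp_rot: [[0.0, -0.0, 1.0], [-1.0, -0.0, 0.0], [0.0, -1.0, -0.0]]
force: [0.3, 0.1, -0.2]
grip_width: 87.7
clock: 26.05
eef_pos: [414.0, -55.2, 425.9]
tcp_rot: [[0.002, 0.001, 1.0], [-1.0, 0.0, 0.002], [-0.0, -1.0, 0.001]]
force: [-0.2, 0.3, -0.0]
grip_width: 87.5
scene blue top 64 [566.3 267.3 154.3]
scene red top 66 [516.2  43.3 130. ]
scene green top 79 [684.2   3.2 124.2]
scene bottle [534.7 440.5 122.6]
side blue top 40 [563.7 266.4 153. ]
side red top 41 [514.1  43.8 131.1]
side green top 46 [681.4   1.5 124. ]
side bottle [nan nan nan]<stdin>:10: RuntimeWarning: Mean of empty slice.
  ret = um.true_divide(
```

View pics/scene13.png

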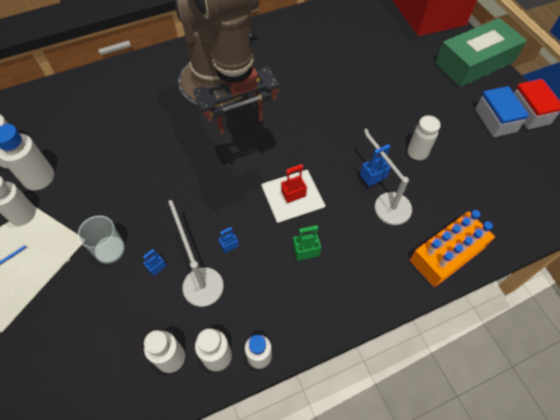

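View pics/side13.png

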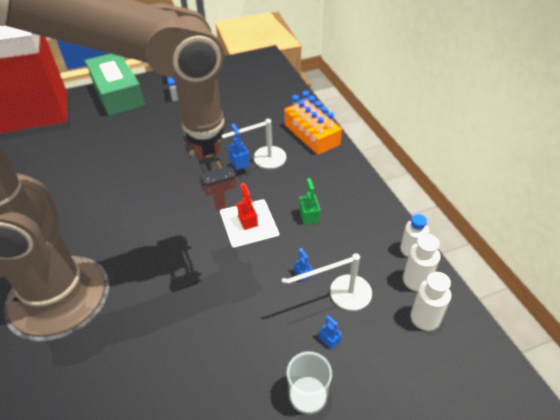

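Both views show red standing mid-tray at (294,187) in the scene picture. Blue hangs on the spare hook at (376,168). The green carrier, beaker and bottle are where they were, and the robot is clear. I'll hand in.

```bash
python3 -c "
from workcell import *
print(finish_job())"
```

```text
the job is handed in; nothing more can be done
None
```

I moved the blue carrier to the empty hook and stood the red one in the middle of the white tray. The job is handed in at about 26 s of the 64 s allowed; no verdict is reported.

**Last checks:**
- **Blue carrier:** its handle top measures about (565, 267, 154). That puts the eye about 3 mm from the spare hook's point and at hanging height, and it looks upright.
- **Red carrier:** its handle top measures about (515, 44, 130), within about 3 mm of the tray's middle. It felt contact at the expected height and stands upright.
- **Green carrier and white bottle:** both are unmoved to within about 1 mm. In the last side view the arm hid the bottle, so that rests on the scene view alone.
- **Beaker:** it looks unmoved in both pictures; I did not measure it again.
- **Robot:** the arm is clear of everything and the gripper is open.

**One disagreement:** the wrist camera placed the spare hook's bar about 3 mm further left than the two fixed cameras did. I followed the wrist camera, and the bar went through the middle of the eye.

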